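# Click the filter changer round to its setting peg and lock it

### The arm

A 6-joint arm with a two-finger parallel gripper is mounted at the origin on a cart in front of the work surface, level with it; the furniture and walls round the work are solid. World frame = base frame: x ahead of the robot, y to its left, z up, the work surface at z = 0. Lengths are in mm, angles in rad, forces in N, time in s.
With the tool pointing down it reaches from about 275 to 1000 mm from the base axis. Payload 8.4 kg.
Tool frame: the origin (TCP) lies midway between the tips of the shut fingers; the grasp point (between the pads) lies manip.pinch_z behind it (manip.pinch_z is the distance from the TCP to the grasp point, in mm); z points along the fingers, x is the direction in which the jaws open and shut, and the axes are right-handed (so a half turn about z gives the same grasp; the last joint's range is limited). The gripper opens to 85 mm and grips with 20 to 120 N. Pads are 22 mm wide; open, the fingers measure 114 mm over their backs; the gripper's body (76 mm by 85 mm) begins 54 mm behind the grasp point. The pads swing forward as they close: fully open they stand 13 mm farther back than shut.
Start: joints at [1.327, 0.353, 1.633, -0, 1.155, -0.002], TCP at [149.655, 606.821, 231.281] pointing down, gripper open.
Joint ranges: [-2.63, 2.63], [-0.92, 2.1], [0.06, 2.66], [-1.3, 4.44], [0, 2.69], [-3.02, 3.02]. Speed limits (rad/s): [2.22, 2.22, 2.79, 3.14, 3.14, 3.14].

### API

Orientations are given as a unit quaternion [w, x, y, z].
In Python, from plant import readout, optics, manip gives the robot as it stands.
- The arm moves only by the tool drive_tool, never from a script. Its argument "plan" is a list of rows, each an object of numbers: "tx", "ty", "tz": the shift along the world's x, y, z in cm; "turn": the turn about the world's z in degrees; "gripper": the closure, from 0 (fully open) to 1 (shut). In form: [{"tx": .., "ty": .., "tz": .., "turn": .., "gripper": ..}, ...]. A call has 1 to 20 rows; each row shifts and turns the pose as measured when the row begins; what a row does not reach is not made up. A row lasts 1/10 s, in which the tool goes at most 50 mm and 8.59 degrees, less where a joint would pass 70% of its speed; a pose out of reach is approached as far as the arm can. A call is refused whole if a number of a shift passes 5 or a number of a turn 8.59, either way. A call with a gripper value outside its range is refused whole. The fingers move at their own pace and stop on an object; "newtons" is the grip in N (left out, the last holds). Time passes only in rows, so rows that do not move let the fingers close. It gives the time, the measured TCP pose, the force and the opening at its end, in the units of the state.
- readout.state(): the state, without advancing time (a new reading comes with each control period).
- optics.snapshot(name): name is "scene" or "top" or "wrist"; returns a dict with "color" (480x640x3 uint8, red, green, blue), "intrinsics" (3x3 intrinsics, pixels), "R" (3x3) and "t" (3): a world point X has camera coordinates R X + t. Camera axes: x right, y down, z forward; pixel columns grow to the right and rows downward; lengths in mm; the calibration is good to about 2 mm. A picture is of the moment at which its call begins. There is no depth.
- manip.job_done(): hands the job in, once; it reports no verdict.
Trained networks look in a picture, given as the dict that the camera call returned (one of the last four; its "shot" number tells which), for a name from the list of things; names that differ only in an ending like _2 or _b are one class to them, and where a whole thing is asked for, a point or a joint stands for the part that bears it (a point fixed in the world has none). Each returns a list of dicts, best first, with "conf" (0 to 1); they miss things now and then, are a little off and sometimes report something else, mostly with a low value. They report only what shows in the picture. A call takes as long as a camera call.
- optics.find_in(picture, name): "rect" ([centre column, centre row, width, height] in pixels, round what is visible of it).
- optics.pinpoint(picture, name): "pixel" ([row, column] in pixels: a listed point, or the origin of a listed thing).
The state is a dict: "t": time; "joint_positions": joint angles; "qd": joint speeds; "tau": joint torques, N m; "tool_pos": TCP position; "eef_rot": TCP orientation; "wrist_force": force on the tool from outside, world axes, zero at the start; "torque": the same for the moment, N m; "opening": finger opening in mm.
Only numpy, scipy, OpenCV 4.12 (cv2) and the standard library are available. Lean on these libraries where they do the work, as an engineer would, in place of code of your own. Each camera call takes 0.05 s, during which the arm holds its last target.

### The job

Set the filter changer: click its sprung thumb lever round, one full stroke at a time, until the dial's pointer stands at the tall peg in the rim, and not a notch further, because the ratchet cannot go back. Feel for the end stop on every stroke and never force the lever or the lock (30 N damages them); let the lever spring right back between strokes and move the dial by the lever only. Then push the lock plunger fully down, just as gently, and leave the other things on the bench where they stand.

Things in the scene. Friction and masses are not known exactly. Their poses are not given: they have to be found in the camera images.
- changer: The filter changer: a low round grey housing, 140 mm across and 36 mm high, fixed to the bench (with three foot lugs and, at its side, the square lock block). Its origin lies on the bench at the centre of the housing, on the common vertical axis of dial and lever; z up. Angles below are counter-clockwise from above, from its own +x axis.
- lever (a joint): Thumb lever angle about the changer's axis, rad: 0 at rest (arm at 160 deg in the changer's frame), growing counter-clockwise from above. A spring returns it to 0. After 0.01 to 0.15 of slack it turns the dial. The rigid end stop differs every time, from 0.45 to 0.60; the dial clicks only in the last 0.02 before it, else it falls back. It must return below 0.01 before the next stroke.
- lever_post (a point): Point on the axis of the lever's upright round black post, 14 mm thick, 90 mm from the changer's axis, free from 46 to 87 mm above the bench; this point is 70 mm up. A full stroke moves it 40 to 53 mm on an arc. Pushing it takes 2 to 3 N in the slack, then 5 to 10 N until the rigid end stop; 30 N damages it.
- dial (a joint): Dial angle, rad, growing counter-clockwise from above; 0 = pointer at -96 deg in the changer's frame. One notch (click) is 0.419 rad (24 deg); it rests within 0.1 of whole notches. It starts in notch 0 (perhaps let go up to 0.1 above it, falling back at once). The ratchet lets it go only forward, against a return spring.
- pointer_tip (a point): The outer end of the dial's raised black pointer bar (36 x 7 mm), on top of the aluminium dial disc (100 mm across, 46 to 53 mm above the bench), 48 mm from the axis.
- tall_peg_top (a point): Top centre of the one tall steel peg in the housing's rim, 7 mm thick, 30 mm high, 60 mm from the axis. It stands two, three or four whole notches ahead of the pointer's first place; two short pegs, 6 mm high, in the other two of these places mean nothing. With the pointer at it, the two are 12 to 14 mm apart from above; one notch off, 25 mm.
- lock (a joint): How far the lock plunger is pushed down, m: 0 = up, as it starts; 0.008 = fully home on a rigid stop; 30 N damages it. It moves against 4 N to 5 N of friction and stays where it is left.
- lock_top (a point): Top centre of the lock plunger's black mushroom knob, 24 mm in diameter, on the square block at the changer's side (110 deg in the changer's frame, 97 mm from the axis); 61 mm above the bench when up, 53 mm when home. The block under it is 42 mm high.
- beaker_100: A small empty glass beaker, 56 mm across and 68 mm high, loose, a bystander. Origin under its centre.
- stopper_1: A small stopper, 25 mm across and 24 mm high, loose, a bystander. Origin under its centre.

How it is judged (in metres and radians):
On the way, in this order (a step that is already met when the one before it is completed fails the run):
1. the pointer stands at the tall peg and the lever is back at rest (horizontal distance between pointer_tip and tall_peg_top below 0.0145 m and value of joint lever below 0.05 rad), for 0.3 s.
2. the lock plunger is pushed home (value of joint lock above 0.0065 m), for 0.2 s.
At the end, for the whole second after the job is handed in: The pointer tip is within 14.5 mm of the tall peg, seen from above (the right notch; 12 mm when exact, 25 mm one notch off), the lever is back at rest (below 0.05 rad) and the lock plunger is down at least 6.5 of its 8 mm (all of step 1 and value of joint lock above 0.0065 m); the robot touches nothing.
It fails at once if the lever is pushed with more than 30 N (contact force between any of the fingers, the arm and lever above 30 N).
It fails at once if the lock plunger is pushed with more than 30 N (contact force between any of the fingers, the arm and lock above 30 N).
It fails at once if the dial is pushed directly, by more than 3 N (contact force between any of the fingers, the arm and dial above 3 N).
It fails at once if the beaker or the stopper is moved by more than 20 mm (distance of any of beaker_100, stopper_1 from where it was at the start of the episode above 0.02 m).
It also fails if it takes over 64 s, if anything falls off the work surface, if the arm or the gripper's body presses on something with over 40 N, if the wrist force passes 120 N, or if a joint passes its speed limit or range.

## Working session

There is one attempt and no reset: what is moved stays moved. The work goes in short steps, Python scripts to look and compute and a tool call to move; the robot and the scene stay as the last step left them, time stands still between calls to the robot, and variables do not carry over. Pictures are saved under pics/ and viewed, and the job is handed in when it is done.

Besides the shell and the picture viewer there is one more tool, called after "Request:" by a JSON object that holds its "api" and its "payload". drive_tool: Moves the arm, as the interface text tells. Its arguments: {"type":"object","properties":{"plan":{"type":"array","items":{"type":"object","properties":{"tx":{"type":"number"},"ty":{"type":"number"},"tz":{"type":"number"},"turn":{"type":"number"},"gripper":{"type":"number"}}}},"newtons":{"type":"number"}},"required":["plan"]}

```bash
ls; mkdir -p pics
cat > h.py <<'E'
import numpy as np, cv2
from plant import readout, optics, manip
def snap(n,f=None):
    p=optics.snapshot(n)
    if f: cv2.imwrite('pics/'+f,p['color'][:,:,::-1])
    return p
def ray(p,pix,z):
    # pix=(row,col) -> world at height z
    R=np.array(p['R']);t=np.array(p['t']);K=np.array(p['intrinsics'])
    d=R.T@np.linalg.solve(K,[pix[1],pix[0],1.]);c=-R.T@t
    return c+d*(z-c[2])/d[2]
def proj(p,X):
    q=np.array(p['intrinsics'])@(np.array(p['R'])@np.array(X,float)+p['t']);return q[:2]/q[2]
E
python3 - <<'E'
from h import *
s=readout.state();print(s);print(manip.pinch_z)
Z={'changer':0,'lever_post':70,'pointer_tip':53,'tall_peg_top':66,'lock_top':61,'beaker_100':0,'stopper_1':0}
for n in ['top','scene']:
    p=snap(n,n+'0.png')
    for k,z in Z.items():
        for r in optics.pinpoint(p,k)[:2]: print(n,k,np.round(r['pixel'],1),round(r['conf'],2),ray(p,r['pixel'],z).round(1))
snap('wrist','wrist0.png')
print(readout.state()['t'])
E
```

```text
pics
{'t': 0.0, 'joint_positions': array([ 1.32659016e+00,  3.53629505e-01,  1.63415115e+00,  4.64821225e-06,
        1.15517987e+00, -2.38432989e-03]), 'qd': array([ 0.00164229, -0.00122414,  0.00082813, -0.00061081,  0.00097877,
       -0.00141904]), 'tau': array([ 1.03219514e-03, -6.05234098e+01, -3.42097485e+01,  2.07545295e-04,
        8.64705245e-03, -8.67823360e-06]), 'tool_pos': array([149.54334527, 606.35319945, 230.56603654]), 'eef_rot': array([ 4.18790763e-04,  7.87233477e-01,  6.16654673e-01, -5.40726934e-04]), 'wrist_force': array([1.19461141, 0.4387419 , 0.40238125]), 'torque': array([0.01753287, 0.0099572 , 0.04121322]), 'opening': 85.2184151053491}
18.700000000000003
top changer [255.9 339.5] 0.95 [607.6 159.1   0. ]
top lever_post [302.5 320. ] 0.77 [520.3 190.5  70. ]
top pointer_tip [254.9 373.2] 0.59 [600.4 104.7  53. ]
top tall_peg_top [218.1 354.9] 0.62 [659.  135.2  66. ]
top lock_top [268.1 282.4] 0.46 [576.  252.2  61. ]
top beaker_100 [157.6 359. ] 0.6 [787.7 124.9   0. ]
top stopper_1 [355.4 390.9] 0.62 [439.6  72.3   0. ]
scene lever_post [265.1 272.7] 0.83 [521.3 187.2  70. ]
scene pointer_tip [270.4 343.4] 0.63 [604.  119.2  53. ]
scene tall_peg_top [244.8 361.1] 0.54 [671.5 138.   66. ]
scene tall_peg_top [263.6 273.8] 0.45 [530.9 194.9  66. ]
scene lock_top [246.9 266.4] 0.51 [569.6 251.9  61. ]
scene stopper_1 [355.3 295.1] 0.72 [453.8  77.4   0. ]
0.85
```

Run:
```python
import cv2
a=cv2.imread('pics/top0.png');cv2.imwrite('pics/top0c.png',cv2.resize(a[130:400,230:430],None,fx=2.2*1.3,fy=2.2,interpolation=2) if 0 else cv2.resize(a[130:390,220:430],(640,792),interpolation=2)[:600])
```

```text
(no output)
```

View pics/top0c.png

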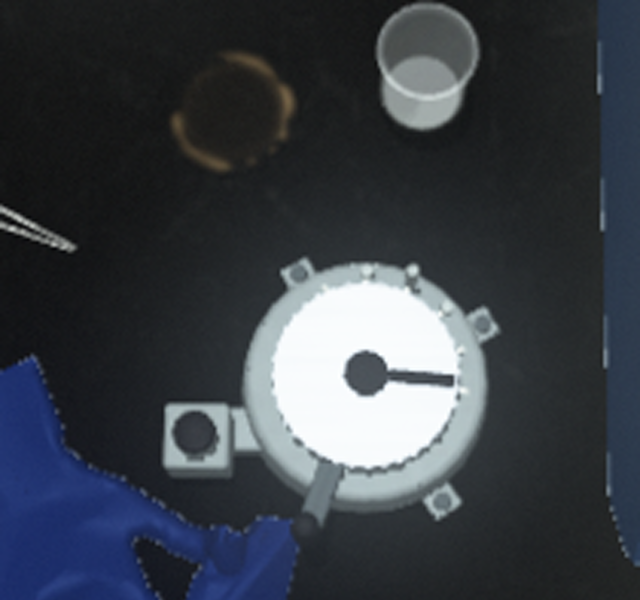

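View pics/top0.png

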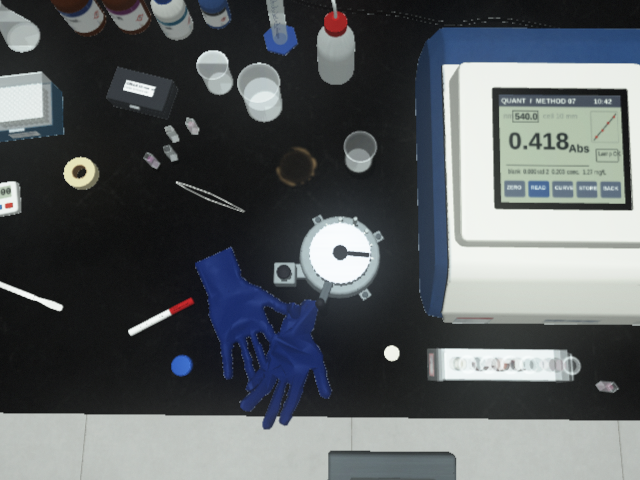

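View pics/scene0.png

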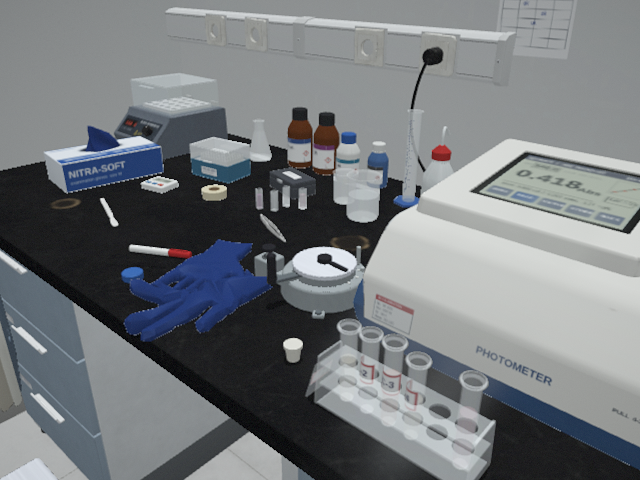

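View pics/wrist0.png

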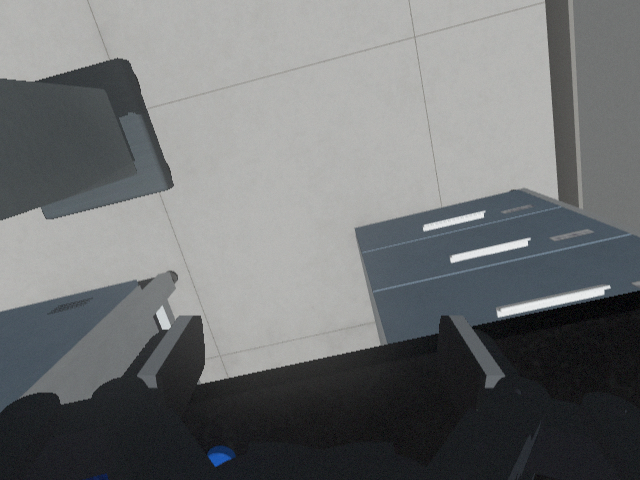

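The dial pointer faces right, and the lever post is at about (523, 190). The tall peg is the middle of the three, 3 notches ahead. Next I'll shut the gripper and move in.

Request:
{"api": "drive_tool", "payload": {"plan": [{"tx":3.1,"ty":-3.2,"tz":0,"turn":1,"gripper":1},{"tx":3.1,"ty":-3.2,"tz":0,"turn":1,"gripper":1},{"tx":3.1,"ty":-3.2,"tz":0,"turn":1,"gripper":1},{"tx":3.1,"ty":-3.2,"tz":0,"turn":1,"gripper":1},{"tx":3.1,"ty":-3.2,"tz":0,"turn":1,"gripper":1},{"tx":3.1,"ty":-3.2,"tz":0,"turn":1,"gripper":1},{"tx":3.1,"ty":-3.2,"tz":0,"turn":1,"gripper":1},{"tx":3.1,"ty":-3.2,"tz":0,"turn":1,"gripper":1},{"tx":3.1,"ty":-3.2,"tz":0,"turn":1,"gripper":1},{"tx":3.1,"ty":-3.2,"tz":0,"turn":1,"gripper":1},{"tx":3.1,"ty":-3.0,"tz":0,"turn":0,"gripper":1},{"tx":0,"ty":0,"tz":0,"turn":0,"gripper":1}], "newtons": 40}}

```text
t: 2.05
tool_pos: [501.2, 243.5, 233.2]
eef_rot: [-0.0, 0.726, 0.687, 0.003]
wrist_force: [0.3, 0.6, -0.1]
opening: -0.0
```

Request:
{"api": "drive_tool", "payload": {"plan": [{"tx":1.0,"ty":-0.8,"tz":-4},{"tx":1.0,"ty":-0.8,"tz":-4},{"tx":0,"ty":0,"tz":-3},{"tx":0,"ty":0,"tz":0}]}}

```text
validation failed for argument at $.pl...
```

Run:
```python
from h import *
p=snap('wrist','wrist1.png');print(optics.pinpoint(p,'lever_post'),[ray(p,r['pixel'],70) for r in optics.pinpoint(p,'lever_post')])
print([ray(p,r['pixel'],61) for r in optics.pinpoint(p,'lock_top')])
q=snap('top','top1.png');s=readout.state();print(s['t'],s['tool_pos'])
print(proj(q,s['tool_pos']),[ray(q,r['pixel'],70) for r in optics.pinpoint(q,'lever_post')])
cv2.imwrite('pics/top1c.png',cv2.resize(q['color'][200:320,260:400,::-1],(700,600),interpolation=2))
```

```text
[{'pixel': [244.6, 258.1], 'conf': 0.91}] [array([521.25457901, 192.45458098,  70.        ])]
[array([570.46043481, 251.89903712,  61.        ])]
2.3 [497.06309759 247.53417784 232.87364564]
[273.0642355  308.47149391] []
```

View pics/wrist1.png

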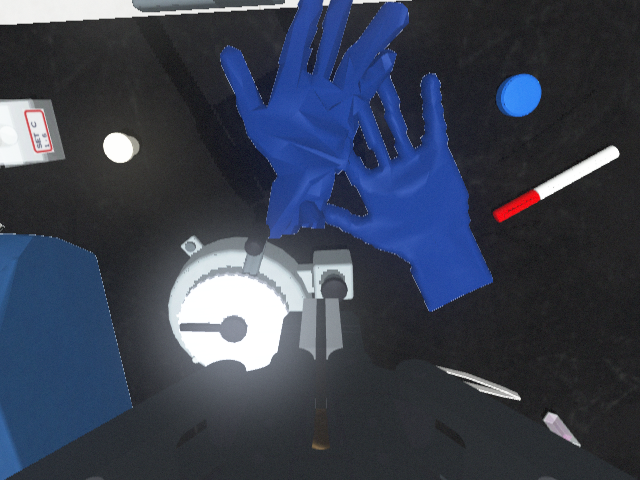

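View pics/top1c.png

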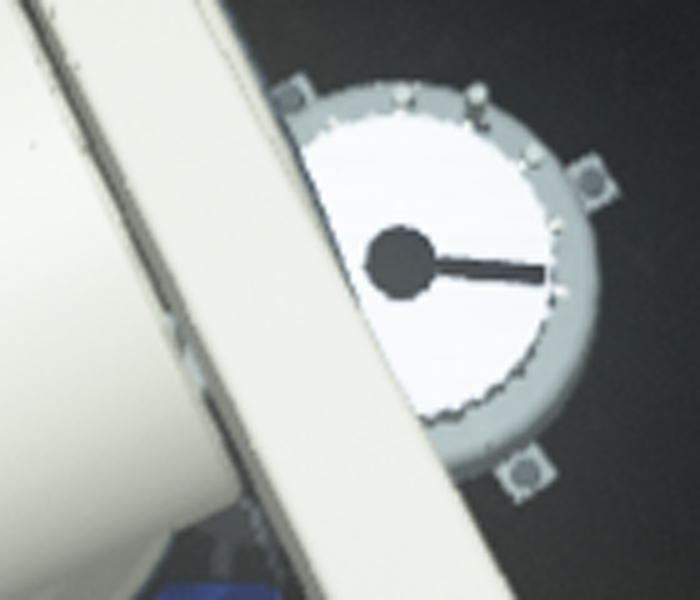

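Request:
{"api": "drive_tool", "payload": {"plan": [{"tx":1.2,"ty":-0.8,"tz":-4,"turn":0,"gripper":1},{"tx":1.2,"ty":-0.8,"tz":-4,"turn":0,"gripper":1},{"tx":0,"ty":0,"tz":-3,"turn":0,"gripper":1},{"tx":0,"ty":0,"tz":0,"turn":0,"gripper":1},{"tx":0,"ty":0,"tz":0,"turn":0,"gripper":1}]}}

```text
t: 2.85
tool_pos: [519.8, 237.3, 122.8]
eef_rot: [-0.001, 0.721, 0.693, 0.005]
wrist_force: [0.8, 0.4, 0.3]
opening: 0.4
```

Request:
{"api": "drive_tool", "payload": {"plan": [{"tx":0,"ty":-0.3,"tz":-2.5,"turn":0,"gripper":1},{"tx":0.0,"ty":-0.3,"tz":-2.5,"turn":0,"gripper":1},{"tx":0,"ty":0,"tz":-1.2,"turn":0,"gripper":1},{"tx":0,"ty":0,"tz":0,"turn":0,"gripper":1},{"tx":0,"ty":0,"tz":0,"turn":0,"gripper":1}]}}

```text
t: 3.35
tool_pos: [523.3, 236.4, 68.0]
eef_rot: [0.001, 0.72, 0.694, 0.011]
wrist_force: [-1.2, 0.8, 1.2]
opening: 0.2
```

Run:
```python
from h import *
snap('wrist','w2.png')
q=snap('scene','s2.png')
cv2.imwrite('pics/s2c.png',cv2.resize(q['color'][200:350,220:400,::-1],(720,600),interpolation=2))
print(readout.state()['tool_pos'])
```

```text
[523.44788811 236.34629993  68.12347796]
```

View pics/w2.png

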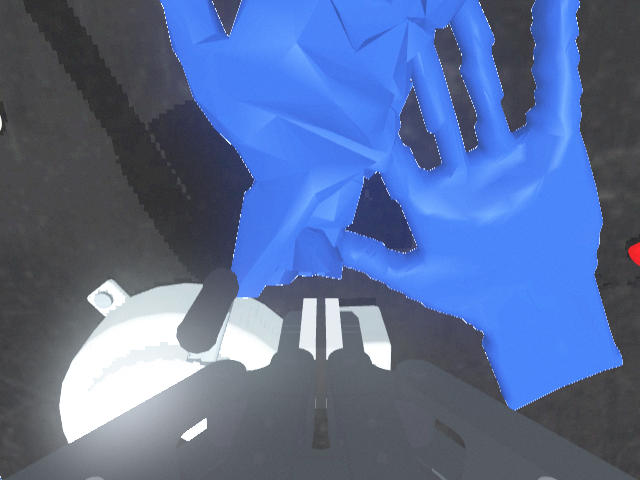

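View pics/s2c.png

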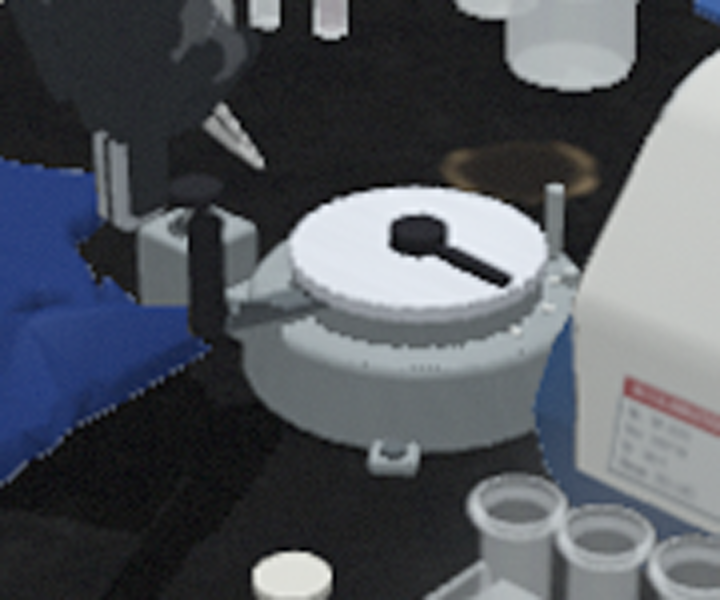

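Request:
{"api": "drive_tool", "payload": {"plan": [{"tx":-0.1,"ty":-1.0,"tz":-0.8,"turn":0,"gripper":1},{"tx":-0.1,"ty":-0.8,"tz":-0.2,"turn":0,"gripper":1},{"tx":0,"ty":-0.3,"tz":0,"turn":0,"gripper":1},{"tx":0,"ty":-0.2,"tz":0,"turn":0,"gripper":1}]}}

```text
t: 3.85
tool_pos: [522.1, 212.0, 59.4]
eef_rot: [0.001, 0.72, 0.694, 0.013]
wrist_force: [-2.3, 3.3, 0.5]
opening: -0.3
```

Request:
{"api": "drive_tool", "payload": {"plan": [{"tx":0,"ty":-0.3,"tz":0,"turn":0,"gripper":1},{"tx":0,"ty":-0.3,"tz":0,"turn":0,"gripper":1},{"tx":0,"ty":-0.3,"tz":0,"turn":0,"gripper":1}]}}

```text
t: 4.15
tool_pos: [521.3, 203.0, 59.4]
eef_rot: [0.0, 0.72, 0.694, 0.012]
wrist_force: [-2.9, 4.3, 0.7]
opening: 0.1
```

Request:
{"api": "drive_tool", "payload": {"plan": [{"tx":0,"ty":-0.4,"tz":0,"turn":0,"gripper":1},{"tx":-0.05,"ty":-0.4,"tz":0,"turn":0,"gripper":1},{"tx":0,"ty":-0.4,"tz":0,"turn":0,"gripper":1},{"tx":-0.05,"ty":-0.4,"tz":0,"turn":0,"gripper":1}]}}

```text
t: 4.55
tool_pos: [518.9, 188.0, 59.3]
eef_rot: [-0.001, 0.721, 0.693, 0.013]
wrist_force: [-1.5, 6.2, -0.4]
opening: 0.1
```

Run:
```python
from h import *
q=snap('scene','s3.png')
cv2.imwrite('pics/s3c.png',cv2.resize(q['color'][200:350,220:400,::-1],(720,600),interpolation=2))
s=readout.state();print(s['tool_pos'],s['wrist_force'])
```

```text
[518.82425589 187.47774128  59.28839848] [-2.03093903  4.54328744 -0.31358094]
```

View pics/s3c.png

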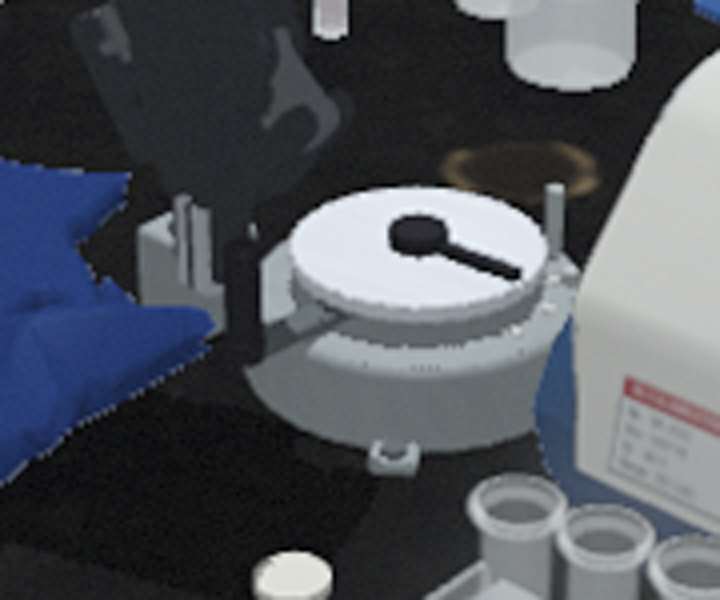

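The lever arm is moving and the pointer has begun to turn.

Request:
{"api": "drive_tool", "payload": {"plan": [{"tx":0,"ty":-0.3,"tz":0,"turn":0,"gripper":1},{"tx":0,"ty":-0.3,"tz":0,"turn":0,"gripper":1},{"tx":0,"ty":-0.3,"tz":0,"turn":0,"gripper":1}]}}

```text
t: 4.9
tool_pos: [518.1, 179.6, 59.3]
eef_rot: [-0.002, 0.721, 0.693, 0.013]
wrist_force: [-2.7, 7.0, -1.0]
opening: -0.1
```

Request:
{"api": "drive_tool", "payload": {"plan": [{"tx":0,"ty":-0.2,"tz":0,"turn":0,"gripper":1},{"tx":0,"ty":-0.2,"tz":0,"turn":0,"gripper":1}]}}

```text
t: 5.1
tool_pos: [517.9, 176.3, 59.4]
eef_rot: [-0.003, 0.721, 0.693, 0.013]
wrist_force: [-2.2, 6.9, -1.2]
opening: 0.3
```

Request:
{"api": "drive_tool", "payload": {"plan": [{"tx":0,"ty":-0.2,"tz":0,"turn":0,"gripper":1}]}}

```text
t: 5.2
tool_pos: [517.9, 174.7, 59.4]
eef_rot: [-0.003, 0.721, 0.693, 0.014]
wrist_force: [-1.7, 6.5, -1.1]
opening: 0.1
```

Request:
{"api": "drive_tool", "payload": {"plan": [{"tx":0,"ty":-0.15,"tz":0,"turn":0,"gripper":1}]}}

```text
t: 5.3
tool_pos: [517.9, 173.5, 59.4]
eef_rot: [-0.003, 0.721, 0.693, 0.014]
wrist_force: [-2.3, 6.9, -0.6]
opening: 0.2
```

Request:
{"api": "drive_tool", "payload": {"plan": [{"tx":0,"ty":-0.15,"tz":0,"turn":0,"gripper":1}]}}

```text
t: 5.4
tool_pos: [518.0, 172.4, 59.4]
eef_rot: [-0.004, 0.721, 0.693, 0.014]
wrist_force: [-2.4, 6.3, -0.8]
opening: -0.2
```

Request:
{"api": "drive_tool", "payload": {"plan": [{"tx":0,"ty":-0.15,"tz":0,"turn":0,"gripper":1}]}}

```text
t: 5.5
tool_pos: [518.0, 171.3, 59.4]
eef_rot: [-0.004, 0.721, 0.693, 0.015]
wrist_force: [-1.5, 6.9, -0.7]
opening: -0.0
```

Request:
{"api": "drive_tool", "payload": {"plan": [{"tx":0,"ty":-0.15,"tz":0,"turn":0,"gripper":1}]}}

```text
t: 5.6
tool_pos: [518.1, 170.2, 59.4]
eef_rot: [-0.004, 0.721, 0.693, 0.015]
wrist_force: [-1.5, 7.1, -0.6]
opening: -0.1
```

Request:
{"api": "drive_tool", "payload": {"plan": [{"tx":0,"ty":-0.15,"tz":0,"turn":0,"gripper":1}]}}

```text
t: 5.7
tool_pos: [518.2, 169.1, 59.5]
eef_rot: [-0.004, 0.721, 0.693, 0.015]
wrist_force: [-2.0, 7.8, -1.4]
opening: 0.0
```

Request:
{"api": "drive_tool", "payload": {"plan": [{"tx":0,"ty":-0.15,"tz":0,"turn":0,"gripper":1}]}}

```text
t: 5.8
tool_pos: [518.2, 167.9, 59.5]
eef_rot: [-0.004, 0.721, 0.692, 0.016]
wrist_force: [-1.4, 6.5, -0.8]
opening: -0.0
```

Request:
{"api": "drive_tool", "payload": {"plan": [{"tx":0,"ty":-0.15,"tz":0,"turn":0,"gripper":1}]}}

```text
t: 5.9
tool_pos: [518.3, 166.8, 59.5]
eef_rot: [-0.005, 0.721, 0.692, 0.016]
wrist_force: [-0.7, 5.9, -0.7]
opening: 0.2
```

Request:
{"api": "drive_tool", "payload": {"plan": [{"tx":0,"ty":-0.15,"tz":0,"turn":0,"gripper":1}]}}

```text
t: 6.0
tool_pos: [518.4, 165.7, 59.5]
eef_rot: [-0.005, 0.721, 0.692, 0.016]
wrist_force: [-1.5, 6.8, -0.9]
opening: 0.2
```

Request:
{"api": "drive_tool", "payload": {"plan": [{"tx":0,"ty":-0.15,"tz":0,"turn":0,"gripper":1}]}}

```text
t: 6.1
tool_pos: [518.6, 164.6, 59.5]
eef_rot: [-0.005, 0.721, 0.692, 0.017]
wrist_force: [-1.2, 5.5, -1.3]
opening: -0.3
```

Request:
{"api": "drive_tool", "payload": {"plan": [{"tx":0,"ty":-0.15,"tz":0,"turn":0,"gripper":1}]}}

```text
t: 6.2
tool_pos: [518.7, 163.4, 59.5]
eef_rot: [-0.005, 0.721, 0.692, 0.017]
wrist_force: [-1.2, 6.5, -2.0]
opening: -0.4
```

Request:
{"api": "drive_tool", "payload": {"plan": [{"tx":0,"ty":-0.15,"tz":0,"turn":0,"gripper":1}]}}

```text
t: 6.3
tool_pos: [518.9, 162.2, 59.5]
eef_rot: [-0.005, 0.721, 0.692, 0.017]
wrist_force: [-1.3, 7.1, -1.6]
opening: 0.1
```

Request:
{"api": "drive_tool", "payload": {"plan": [{"tx":0,"ty":-0.15,"tz":0,"turn":0,"gripper":1}]}}

```text
t: 6.4
tool_pos: [519.1, 161.3, 59.5]
eef_rot: [-0.005, 0.721, 0.692, 0.018]
wrist_force: [-2.7, 10.9, -2.1]
opening: -0.0
```

Force rises to 11 N, so this may be the stop.

Request:
{"api": "drive_tool", "payload": {"plan": [{"tx":0,"ty":-0.15,"tz":0,"turn":0,"gripper":1}]}}

```text
t: 6.5
tool_pos: [519.2, 160.9, 59.6]
eef_rot: [-0.006, 0.722, 0.692, 0.019]
wrist_force: [-2.1, 13.8, -1.6]
opening: 0.2
```

Request:
{"api": "drive_tool", "payload": {"plan": [{"tx":0,"ty":-0.15,"tz":0,"turn":0,"gripper":1}]}}

```text
t: 6.6
tool_pos: [519.3, 160.7, 59.7]
eef_rot: [-0.007, 0.722, 0.692, 0.02]
wrist_force: [-2.7, 16.2, -2.2]
opening: -0.1
```

Force is building while the tool stays put, so this is the stop. I'll release it.

Request:
{"api": "drive_tool", "payload": {"plan": [{"tx":0,"ty":1.2,"tz":0,"turn":0,"gripper":1},{"tx":0,"ty":1.2,"tz":0,"turn":0,"gripper":1},{"tx":0,"ty":1.2,"tz":0,"turn":0,"gripper":1},{"tx":0,"ty":1.2,"tz":0,"turn":0,"gripper":1},{"tx":0,"ty":1.2,"tz":0,"turn":0,"gripper":1},{"tx":0,"ty":0.4,"tz":0,"turn":0,"gripper":1},{"tx":0,"ty":0,"tz":0,"turn":0,"gripper":1}]}}

```text
t: 7.3
tool_pos: [520.6, 229.9, 60.0]
eef_rot: [-0.005, 0.721, 0.692, 0.02]
wrist_force: [-0.0, -0.1, 0.2]
opening: 0.1
```

```bash
cat > dial.py <<'E'
from h import *
import sys
n=sys.argv[1]
q=snap('scene');w=snap('top')
a=cv2.resize(q['color'][200:320,230:390,::-1],(400,300),interpolation=2)
b=cv2.resize(w['color'][200:320,260:420,::-1],(400,300),interpolation=2)
cv2.imwrite('pics/d%s.png'%n,np.hstack([a,b]))
for p in (q,w):
    P=[(ray(p,r['pixel'],53)) for r in optics.pinpoint(p,'pointer_tip')[:1]]
    for x in P: d=np.degrees(np.arctan2(x[1]-159,x[0]-607)); print('tip',x.round(1),'ang',d.round(1),'notch',((d+96)/24).round(2))
    print('post',[ray(p,r['pixel'],70).round(1) for r in optics.pinpoint(p,'lever_post')[:1]])
s=readout.state();print(s['t'],s['tool_pos'],s['wrist_force'])
E
python3 dial.py 1
```

```text
tip [624.6 122.1  53. ] ang -64.5 notch 1.31
post [array([529. , 194.9,  70. ])]
tip [624.8 111.   53. ] ang -69.7 notch 1.1
post []
7.6 [520.59115393 228.62013736  60.02423558] [-0.01542566 -0.71814548 -0.45874059]
```

View pics/d1.png

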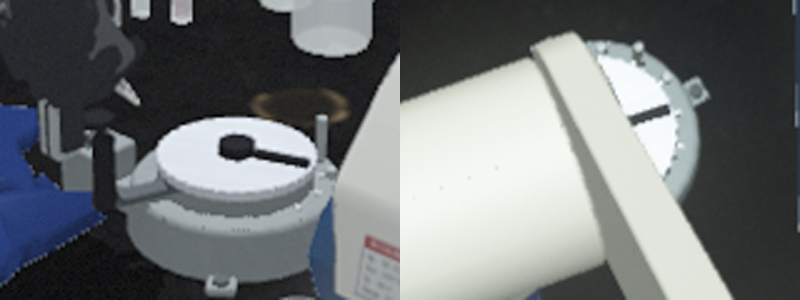

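One click: pointer moved 24°, lever back at rest. Second stroke.

Request:
{"api": "drive_tool", "payload": {"plan": [{"tx":0,"ty":-0.5,"tz":0,"turn":0,"gripper":1},{"tx":0,"ty":-0.5,"tz":0,"turn":0,"gripper":1},{"tx":0,"ty":-0.4,"tz":0,"turn":0,"gripper":1},{"tx":0,"ty":-0.3,"tz":0,"turn":0,"gripper":1},{"tx":0,"ty":-0.4,"tz":0,"turn":0,"gripper":1},{"tx":0,"ty":-0.4,"tz":0,"turn":0,"gripper":1},{"tx":0,"ty":-0.4,"tz":0,"turn":0,"gripper":1},{"tx":0,"ty":-0.4,"tz":0,"turn":0,"gripper":1},{"tx":0,"ty":-0.4,"tz":0,"turn":0,"gripper":1},{"tx":0,"ty":-0.4,"tz":0,"turn":0,"gripper":1},{"tx":0,"ty":-0.4,"tz":0,"turn":0,"gripper":1}]}}

```text
t: 8.7
tool_pos: [516.8, 182.6, 59.9]
eef_rot: [-0.009, 0.723, 0.69, 0.019]
wrist_force: [-3.0, 7.6, 0.8]
opening: -0.0
```

Request:
{"api": "drive_tool", "payload": {"plan": [{"tx":0.05,"ty":-0.3,"tz":0,"turn":0,"gripper":1},{"tx":0,"ty":-0.2,"tz":0,"turn":0,"gripper":1}]}}

```text
t: 8.9
tool_pos: [516.6, 177.9, 59.9]
eef_rot: [-0.01, 0.724, 0.69, 0.02]
wrist_force: [-1.7, 6.6, -0.5]
opening: 0.0
```

Request:
{"api": "drive_tool", "payload": {"plan": [{"tx":0,"ty":-0.2,"tz":0,"turn":0,"gripper":1}]}}

```text
t: 9.0
tool_pos: [516.6, 176.3, 60.0]
eef_rot: [-0.011, 0.724, 0.69, 0.02]
wrist_force: [-1.7, 6.6, -0.6]
opening: -0.1
```

Request:
{"api": "drive_tool", "payload": {"plan": [{"tx":0,"ty":-0.2,"tz":0,"turn":0,"gripper":1}]}}

```text
t: 9.1
tool_pos: [516.6, 174.6, 60.0]
eef_rot: [-0.011, 0.724, 0.69, 0.02]
wrist_force: [-1.7, 7.7, -1.6]
opening: -0.1
```

Request:
{"api": "drive_tool", "payload": {"plan": [{"tx":0,"ty":-0.15,"tz":0,"turn":0,"gripper":1}]}}

```text
t: 9.2
tool_pos: [516.6, 173.4, 60.0]
eef_rot: [-0.011, 0.724, 0.69, 0.021]
wrist_force: [-2.1, 7.6, -1.1]
opening: -0.1
```

Request:
{"api": "drive_tool", "payload": {"plan": [{"tx":0,"ty":-0.15,"tz":0,"turn":0,"gripper":1}]}}

```text
t: 9.3
tool_pos: [516.7, 172.2, 60.1]
eef_rot: [-0.011, 0.724, 0.689, 0.021]
wrist_force: [-1.2, 7.0, -1.6]
opening: -0.2
```

Request:
{"api": "drive_tool", "payload": {"plan": [{"tx":0,"ty":-0.15,"tz":0,"turn":0,"gripper":1}]}}

```text
t: 9.4
tool_pos: [516.7, 171.1, 60.1]
eef_rot: [-0.012, 0.724, 0.689, 0.021]
wrist_force: [-1.7, 7.1, -1.3]
opening: -0.2
```

Request:
{"api": "drive_tool", "payload": {"plan": [{"tx":0,"ty":-0.15,"tz":0,"turn":0,"gripper":1}]}}

```text
t: 9.5
tool_pos: [516.7, 169.9, 60.0]
eef_rot: [-0.012, 0.724, 0.689, 0.022]
wrist_force: [-0.8, 6.9, -1.2]
opening: 0.0
```

Request:
{"api": "drive_tool", "payload": {"plan": [{"tx":0,"ty":-0.15,"tz":0,"turn":0,"gripper":1}]}}

```text
t: 9.6
tool_pos: [516.8, 168.8, 60.0]
eef_rot: [-0.012, 0.724, 0.689, 0.022]
wrist_force: [-2.3, 7.0, -1.1]
opening: -0.0
```

Request:
{"api": "drive_tool", "payload": {"plan": [{"tx":0,"ty":-0.15,"tz":0,"turn":0,"gripper":1}]}}

```text
t: 9.7
tool_pos: [516.9, 167.6, 60.1]
eef_rot: [-0.012, 0.724, 0.689, 0.022]
wrist_force: [-1.3, 7.1, -1.9]
opening: -0.2
```

Request:
{"api": "drive_tool", "payload": {"plan": [{"tx":0,"ty":-0.15,"tz":0,"turn":0,"gripper":1}]}}

```text
t: 9.8
tool_pos: [517.0, 166.5, 60.1]
eef_rot: [-0.012, 0.724, 0.689, 0.023]
wrist_force: [-1.1, 7.4, -1.3]
opening: -0.1
```

Request:
{"api": "drive_tool", "payload": {"plan": [{"tx":0,"ty":-0.15,"tz":0,"turn":0,"gripper":1}]}}

```text
t: 9.9
tool_pos: [517.2, 165.3, 60.1]
eef_rot: [-0.013, 0.724, 0.689, 0.023]
wrist_force: [-1.2, 6.1, -0.8]
opening: -0.2
```

Request:
{"api": "drive_tool", "payload": {"plan": [{"tx":0,"ty":-0.15,"tz":0,"turn":0,"gripper":1}]}}

```text
t: 10.0
tool_pos: [517.3, 164.1, 60.1]
eef_rot: [-0.013, 0.724, 0.689, 0.024]
wrist_force: [-1.3, 6.3, -1.5]
opening: 0.2
```

Request:
{"api": "drive_tool", "payload": {"plan": [{"tx":0,"ty":-0.15,"tz":0,"turn":0,"gripper":1}]}}

```text
t: 10.1
tool_pos: [517.5, 162.9, 60.1]
eef_rot: [-0.013, 0.724, 0.689, 0.024]
wrist_force: [-0.7, 5.8, -2.0]
opening: 0.1
```

Request:
{"api": "drive_tool", "payload": {"plan": [{"tx":0,"ty":-0.15,"tz":0,"turn":0,"gripper":1}]}}

```text
t: 10.2
tool_pos: [517.7, 161.9, 60.1]
eef_rot: [-0.013, 0.725, 0.689, 0.025]
wrist_force: [-1.3, 10.4, -2.5]
opening: -0.0
```

Request:
{"api": "drive_tool", "payload": {"plan": [{"tx":0,"ty":-0.15,"tz":0,"turn":0,"gripper":1}]}}

```text
t: 10.3
tool_pos: [517.9, 161.3, 60.2]
eef_rot: [-0.013, 0.725, 0.688, 0.025]
wrist_force: [-2.0, 13.5, -2.8]
opening: -0.4
```

Request:
{"api": "drive_tool", "payload": {"plan": [{"tx":0,"ty":-0.15,"tz":0,"turn":0,"gripper":1}]}}

```text
t: 10.4
tool_pos: [518.0, 161.1, 60.2]
eef_rot: [-0.014, 0.725, 0.688, 0.026]
wrist_force: [-2.3, 14.5, -2.6]
opening: 0.1
```

Request:
{"api": "drive_tool", "payload": {"plan": [{"tx":0,"ty":1.2,"tz":0,"turn":0,"gripper":1},{"tx":0,"ty":1.2,"tz":0,"turn":0,"gripper":1},{"tx":0,"ty":1.2,"tz":0,"turn":0,"gripper":1},{"tx":0,"ty":1.2,"tz":0,"turn":0,"gripper":1},{"tx":0,"ty":1.2,"tz":0,"turn":0,"gripper":1},{"tx":0.2,"ty":0.4,"tz":0,"turn":0,"gripper":1},{"tx":0,"ty":0,"tz":0,"turn":0,"gripper":1}]}}

```text
t: 11.1
tool_pos: [521.1, 229.9, 60.5]
eef_rot: [-0.013, 0.724, 0.689, 0.027]
wrist_force: [0.2, -0.1, 0.4]
opening: 0.0
```

```bash
python3 dial.py 2
```

```text
tip [643.9 129.   53. ] ang -39.2 notch 2.37
post [array([523.2, 187. ,  70. ])]
tip [640.5 121.1  53. ] ang -48.5 notch 1.98
post []
11.4 [520.76024201 228.60425569  60.45389903] [ 0.09663459 -0.13918362  0.35397202]
```

View pics/d2.png

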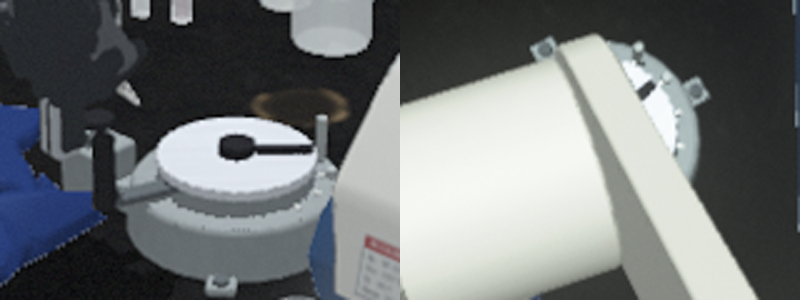

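Two clicks; the pointer is one notch short of the tall peg. Third stroke.

Request:
{"api": "drive_tool", "payload": {"plan": [{"tx":0,"ty":-0.5,"tz":0,"turn":0,"gripper":1},{"tx":0,"ty":-0.5,"tz":0,"turn":0,"gripper":1},{"tx":0,"ty":-0.4,"tz":0,"turn":0,"gripper":1},{"tx":0,"ty":-0.3,"tz":0,"turn":0,"gripper":1},{"tx":0,"ty":-0.4,"tz":0,"turn":0,"gripper":1},{"tx":0,"ty":-0.4,"tz":0,"turn":0,"gripper":1},{"tx":0,"ty":-0.4,"tz":0,"turn":0,"gripper":1},{"tx":0,"ty":-0.4,"tz":0,"turn":0,"gripper":1},{"tx":0,"ty":-0.4,"tz":0,"turn":0,"gripper":1},{"tx":0,"ty":-0.4,"tz":0,"turn":0,"gripper":1},{"tx":0,"ty":-0.4,"tz":0,"turn":0,"gripper":1}]}}

```text
t: 12.5
tool_pos: [516.8, 182.7, 60.4]
eef_rot: [-0.017, 0.727, 0.686, 0.026]
wrist_force: [-2.5, 7.0, 1.0]
opening: 0.0
```

Request:
{"api": "drive_tool", "payload": {"plan": [{"tx":0.05,"ty":-0.2,"tz":0,"turn":0,"gripper":1},{"tx":0,"ty":-0.2,"tz":0,"turn":0,"gripper":1}]}}

```text
t: 12.7
tool_pos: [516.5, 179.1, 60.4]
eef_rot: [-0.018, 0.727, 0.686, 0.026]
wrist_force: [-1.9, 6.8, -0.4]
opening: -0.3
```

Request:
{"api": "drive_tool", "payload": {"plan": [{"tx":0,"ty":-0.2,"tz":0,"turn":0,"gripper":1}]}}

```text
t: 12.8
tool_pos: [516.5, 177.4, 60.5]
eef_rot: [-0.019, 0.727, 0.686, 0.026]
wrist_force: [-1.8, 6.8, -1.3]
opening: -0.1
```

Request:
{"api": "drive_tool", "payload": {"plan": [{"tx":0,"ty":-0.2,"tz":0,"turn":0,"gripper":1}]}}

```text
t: 12.9
tool_pos: [516.5, 175.8, 60.5]
eef_rot: [-0.019, 0.727, 0.686, 0.027]
wrist_force: [-1.8, 7.1, -0.7]
opening: 0.1
```

Request:
{"api": "drive_tool", "payload": {"plan": [{"tx":0,"ty":-0.15,"tz":0,"turn":0,"gripper":1}]}}

```text
t: 13.0
tool_pos: [516.6, 174.6, 60.5]
eef_rot: [-0.019, 0.727, 0.686, 0.027]
wrist_force: [-1.1, 7.2, -1.0]
opening: 0.2
```

Request:
{"api": "drive_tool", "payload": {"plan": [{"tx":0,"ty":-0.15,"tz":0,"turn":0,"gripper":1}]}}

```text
t: 13.1
tool_pos: [516.6, 173.5, 60.5]
eef_rot: [-0.02, 0.727, 0.686, 0.027]
wrist_force: [-2.8, 7.0, -1.6]
opening: 0.3
```

Request:
{"api": "drive_tool", "payload": {"plan": [{"tx":0,"ty":-0.15,"tz":0,"turn":0,"gripper":1}]}}

```text
t: 13.2
tool_pos: [516.6, 172.3, 60.5]
eef_rot: [-0.02, 0.727, 0.685, 0.028]
wrist_force: [-1.2, 7.6, -2.0]
opening: 0.0
```

Request:
{"api": "drive_tool", "payload": {"plan": [{"tx":0,"ty":-0.15,"tz":0,"turn":0,"gripper":1}]}}

```text
t: 13.3
tool_pos: [516.7, 171.2, 60.5]
eef_rot: [-0.02, 0.727, 0.685, 0.028]
wrist_force: [-1.2, 6.3, -1.5]
opening: 0.2
```

Request:
{"api": "drive_tool", "payload": {"plan": [{"tx":0,"ty":-0.15,"tz":0,"turn":0,"gripper":1}]}}

```text
t: 13.4
tool_pos: [516.7, 170.0, 60.5]
eef_rot: [-0.02, 0.728, 0.685, 0.028]
wrist_force: [-0.4, 7.1, -1.4]
opening: 0.2
```

Request:
{"api": "drive_tool", "payload": {"plan": [{"tx":0,"ty":-0.15,"tz":0,"turn":0,"gripper":1}]}}

```text
t: 13.5
tool_pos: [516.8, 168.9, 60.5]
eef_rot: [-0.02, 0.728, 0.685, 0.029]
wrist_force: [-0.6, 6.3, -1.9]
opening: 0.1
```

Request:
{"api": "drive_tool", "payload": {"plan": [{"tx":0,"ty":-0.15,"tz":0,"turn":0,"gripper":1}]}}

```text
t: 13.6
tool_pos: [516.9, 167.8, 60.6]
eef_rot: [-0.021, 0.728, 0.685, 0.029]
wrist_force: [-1.9, 6.5, -1.4]
opening: -0.3
```

Request:
{"api": "drive_tool", "payload": {"plan": [{"tx":0,"ty":-0.15,"tz":0,"turn":0,"gripper":1}]}}

```text
t: 13.7
tool_pos: [517.0, 166.6, 60.6]
eef_rot: [-0.021, 0.728, 0.685, 0.029]
wrist_force: [-1.3, 6.6, -2.0]
opening: 0.1
```

Request:
{"api": "drive_tool", "payload": {"plan": [{"tx":0,"ty":-0.15,"tz":0,"turn":0,"gripper":1}]}}

```text
t: 13.8
tool_pos: [517.2, 165.4, 60.6]
eef_rot: [-0.021, 0.728, 0.685, 0.03]
wrist_force: [-0.5, 7.3, -1.0]
opening: -0.1
```

Request:
{"api": "drive_tool", "payload": {"plan": [{"tx":0,"ty":-0.15,"tz":0,"turn":0,"gripper":1}]}}

```text
t: 13.9
tool_pos: [517.3, 164.2, 60.6]
eef_rot: [-0.021, 0.728, 0.685, 0.03]
wrist_force: [-1.0, 7.0, -1.1]
opening: -0.2
```

Request:
{"api": "drive_tool", "payload": {"plan": [{"tx":0,"ty":-0.15,"tz":0,"turn":0,"gripper":1}]}}

```text
t: 14.0
tool_pos: [517.5, 163.1, 60.6]
eef_rot: [-0.021, 0.728, 0.685, 0.031]
wrist_force: [-1.4, 6.8, -1.6]
opening: 0.1
```

Request:
{"api": "drive_tool", "payload": {"plan": [{"tx":0,"ty":-0.15,"tz":0,"turn":0,"gripper":1}]}}

```text
t: 14.1
tool_pos: [517.7, 162.1, 60.7]
eef_rot: [-0.022, 0.728, 0.684, 0.031]
wrist_force: [-1.0, 11.7, -3.0]
opening: -0.1
```

Request:
{"api": "drive_tool", "payload": {"plan": [{"tx":0,"ty":-0.15,"tz":0,"turn":0,"gripper":1}]}}

```text
t: 14.2
tool_pos: [517.8, 161.7, 60.7]
eef_rot: [-0.022, 0.728, 0.684, 0.032]
wrist_force: [-1.8, 16.2, -3.2]
opening: -0.0
```

Request:
{"api": "drive_tool", "payload": {"plan": [{"tx":0,"ty":-0.15,"tz":0,"turn":0,"gripper":1}]}}

```text
t: 14.3
tool_pos: [517.9, 161.5, 60.7]
eef_rot: [-0.023, 0.729, 0.684, 0.033]
wrist_force: [-3.3, 15.7, -3.2]
opening: -0.0
```

Request:
{"api": "drive_tool", "payload": {"plan": [{"tx":0,"ty":1.2,"tz":0,"turn":0,"gripper":1},{"tx":0,"ty":1.2,"tz":0,"turn":0,"gripper":1},{"tx":0,"ty":1.2,"tz":0,"turn":0,"gripper":1},{"tx":0,"ty":1.2,"tz":0,"turn":0,"gripper":1},{"tx":0,"ty":1.2,"tz":0,"turn":0,"gripper":1},{"tx":0,"ty":0.4,"tz":1,"turn":0,"gripper":1},{"tx":0,"ty":0.3,"tz":2,"turn":0,"gripper":1},{"tx":0.5,"ty":0,"tz":2.5,"turn":0,"gripper":1},{"tx":0,"ty":0,"tz":0,"turn":0,"gripper":1},{"tx":0,"ty":0,"tz":0,"turn":0,"gripper":1}]}}

```text
t: 15.3
tool_pos: [523.0, 233.9, 119.3]
eef_rot: [-0.022, 0.727, 0.685, 0.032]
wrist_force: [0.4, -0.6, -0.6]
opening: -0.4
```

```bash
python3 dial.py 3
python3 - <<'E'
from h import *
p=snap('wrist','w3.png');
for n,z in (('lock_top',61),('lever_post',70),('changer',0)): print(n,[(r['conf'],ray(p,r['pixel'],z).round(1)) for r in optics.pinpoint(p,n)])
E
```

```text
tip [662.6 154.6  53. ] ang -4.6 notch 3.81
post [array([518.5, 188.5,  70. ])]
post []
15.6 [522.59326043 233.51780378 118.09539771] [-0.30853857  0.80943262  0.04553137]
lock_top [(0.69, array([571.8, 250.5,  61. ]))]
lever_post [(0.69, array([521.1, 190.9,  70. ]))]
changer [(0.73, array([602.1, 159.6,   0. ]))]
```

View pics/d3.png

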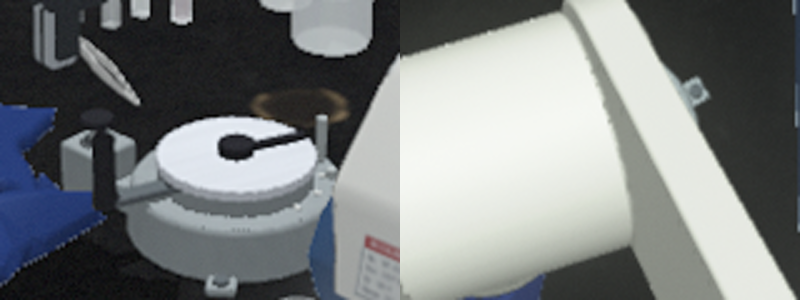

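View pics/w3.png

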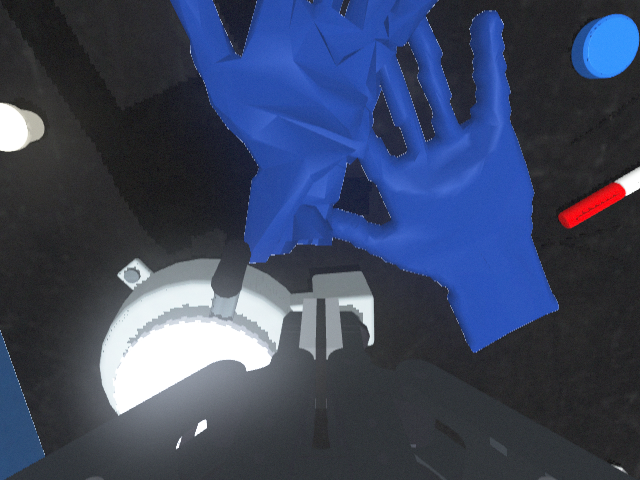

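Run:
```python
from h import *
q=snap('scene')
c=np.array([606.5,159,0])
for z in (57,): print('hub',proj(q,c+[0,0,z]))
for n in range(5):
    a=np.radians(-96+24*n)
    print(n,proj(q,c+[48*np.cos(a),48*np.sin(a),55]).round(1),proj(q,c+[60*np.cos(a),60*np.sin(a),66]).round(1))
cv2.imwrite('pics/s4.png',cv2.resize(q['color'][220:295,290:390,::-1],(800,600),interpolation=2))
```

```text
hub [324.80930556 259.32989631]
0 [346.5 271.5] [352.4 267.9]
1 [353.5 266.5] [361.2 261.7]
2 [355.4 260.6] [363.3 254.4]
3 [352. 255.] [358.9 247.5]
4 [344.2 250.4] [349. 242.]
```

View pics/s4.png

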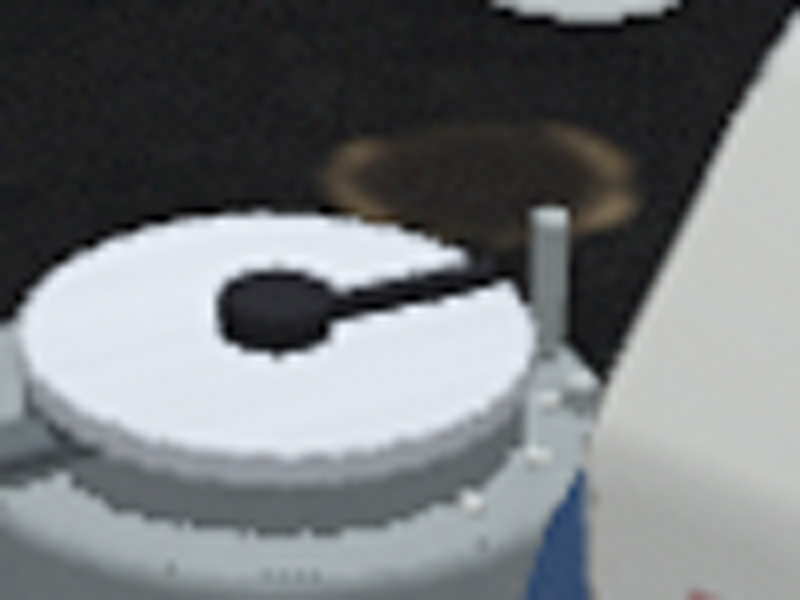

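The pixel check matches notch 3: pointer tip (352, 254), peg top (359, 246). Next is the lock plunger at about (573, 250.5).

Request:
{"api": "drive_tool", "payload": {"plan": [{"tx":2.0,"ty":0.8,"tz":0,"turn":0,"gripper":1},{"tx":2.0,"ty":0.8,"tz":0,"turn":0,"gripper":1},{"tx":1.0,"ty":0.1,"tz":-1,"turn":0,"gripper":1},{"tx":0,"ty":0,"tz":-1.5,"turn":0,"gripper":1},{"tx":0,"ty":0,"tz":0,"turn":0,"gripper":1},{"tx":0,"ty":0,"tz":0,"turn":0,"gripper":1}]}}

```text
t: 16.45
tool_pos: [571.8, 249.8, 89.5]
eef_rot: [-0.023, 0.728, 0.685, 0.03]
wrist_force: [0.2, -1.0, 0.4]
opening: -0.1
```

Request:
{"api": "drive_tool", "payload": {"plan": [{"tx":0.1,"ty":0.05,"tz":-1.0,"turn":0,"gripper":1},{"tx":0,"ty":0,"tz":-0.8,"turn":0,"gripper":1},{"tx":0,"ty":0,"tz":-0.3,"turn":0,"gripper":1},{"tx":0,"ty":0,"tz":0,"turn":0,"gripper":1}]}}

```text
t: 16.85
tool_pos: [570.8, 249.6, 66.3]
eef_rot: [-0.023, 0.728, 0.685, 0.029]
wrist_force: [0.1, -1.1, -0.3]
opening: 0.2
```

Run:
```python
from h import *
q=snap('scene')
cv2.imwrite('pics/s5.png',cv2.resize(q['color'][190:295,230:370,::-1],(800,600),interpolation=2))
s=readout.state();print(s['tool_pos'],s['wrist_force'])
```

```text
[570.89503066 249.58604768  66.55565397] [ 0.77341778 -0.29888921  0.10573377]
```

View pics/s5.png

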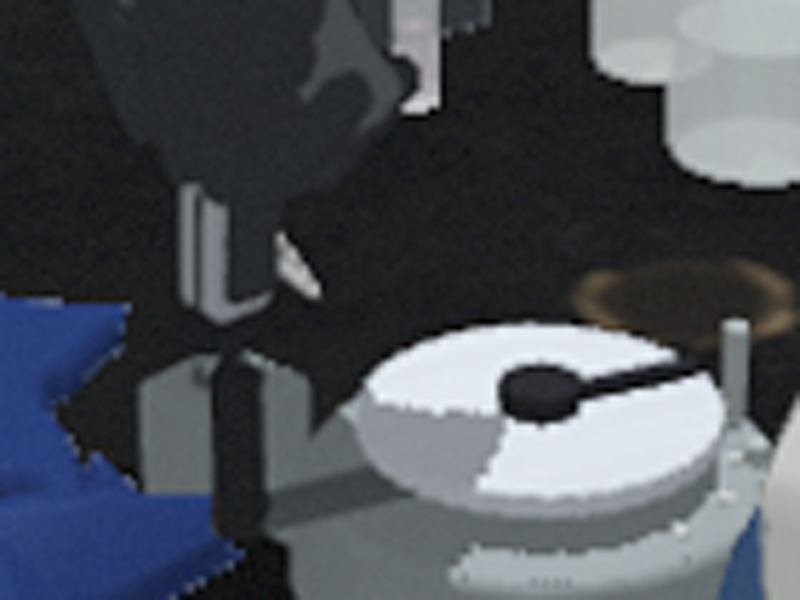

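The finger sits just above the knob. Pressing down in small steps.

Request:
{"api": "drive_tool", "payload": {"plan": [{"tx":0.2,"ty":0.05,"tz":-0.2,"turn":0,"gripper":1},{"tx":0,"ty":0,"tz":-0.2,"turn":0,"gripper":1},{"tx":0,"ty":0,"tz":-0.2,"turn":0,"gripper":1}]}}

```text
t: 17.2
tool_pos: [573.8, 250.5, 61.2]
eef_rot: [-0.023, 0.728, 0.685, 0.03]
wrist_force: [-0.2, -0.2, 3.8]
opening: 0.2
```

Request:
{"api": "drive_tool", "payload": {"plan": [{"tx":0,"ty":0,"tz":-0.2,"turn":0,"gripper":1}]}}

```text
t: 17.3
tool_pos: [573.8, 250.5, 59.4]
eef_rot: [-0.023, 0.728, 0.685, 0.03]
wrist_force: [-1.5, -0.6, 3.5]
opening: 0.1
```

Request:
{"api": "drive_tool", "payload": {"plan": [{"tx":0,"ty":0,"tz":-0.2,"turn":0,"gripper":1}]}}

```text
t: 17.4
tool_pos: [573.9, 250.5, 57.5]
eef_rot: [-0.023, 0.728, 0.685, 0.03]
wrist_force: [-2.1, -0.7, 4.1]
opening: -0.1
```

Request:
{"api": "drive_tool", "payload": {"plan": [{"tx":0,"ty":0,"tz":-0.2,"turn":0,"gripper":1}]}}

```text
t: 17.5
tool_pos: [573.8, 250.5, 55.6]
eef_rot: [-0.023, 0.728, 0.685, 0.03]
wrist_force: [-0.6, -0.8, 3.5]
opening: -0.3
```

Request:
{"api": "drive_tool", "payload": {"plan": [{"tx":0,"ty":0,"tz":-0.15,"turn":0,"gripper":1}]}}

```text
t: 17.6
tool_pos: [573.8, 250.5, 54.0]
eef_rot: [-0.023, 0.728, 0.685, 0.03]
wrist_force: [-1.0, -1.9, 4.1]
opening: 0.1
```

Request:
{"api": "drive_tool", "payload": {"plan": [{"tx":0,"ty":0,"tz":-0.15,"turn":0,"gripper":1}]}}

```text
t: 17.7
tool_pos: [574.0, 250.6, 52.8]
eef_rot: [-0.023, 0.728, 0.685, 0.03]
wrist_force: [-5.3, -3.4, 22.1]
opening: 0.1
```

Request:
{"api": "drive_tool", "payload": {"plan": [{"tx":0,"ty":0,"tz":-0.1,"turn":0,"gripper":1}]}}

```text
t: 17.8
tool_pos: [574.0, 250.7, 52.9]
eef_rot: [-0.023, 0.728, 0.685, 0.03]
wrist_force: [-7.9, -3.5, 22.6]
opening: -0.4
```

The plunger is on its stop at 22 N. I'll lift off and move aside to check.

Request:
{"api": "drive_tool", "payload": {"plan": [{"tx":0,"ty":0,"tz":0.5,"turn":0,"gripper":1},{"tx":0,"ty":0,"tz":3,"turn":0,"gripper":1},{"tx":0,"ty":0,"tz":4,"turn":0,"gripper":1},{"tx":-2,"ty":4,"tz":2,"turn":0,"gripper":1},{"tx":-3,"ty":4,"tz":0,"turn":0,"gripper":1},{"tx":-3,"ty":4,"tz":0,"turn":0,"gripper":1},{"tx":-3,"ty":4,"tz":0,"turn":0,"gripper":1},{"tx":-3,"ty":4,"tz":0,"turn":0,"gripper":1},{"tx":0,"ty":0,"tz":0,"turn":0,"gripper":1},{"tx":0,"ty":0,"tz":0,"turn":0,"gripper":1}]}}

```text
t: 18.8
tool_pos: [432.0, 455.6, 151.3]
eef_rot: [-0.023, 0.729, 0.684, 0.034]
wrist_force: [-0.7, -0.2, -0.0]
opening: -0.1
```

Run:
```python
from h import *
q=snap('scene');w=snap('top')
a=cv2.resize(q['color'][200:320,230:390,::-1],(400,300),interpolation=2)
b=cv2.resize(w['color'][200:320,260:420,::-1],(400,300),interpolation=2)
cv2.imwrite('pics/d9.png',cv2.resize(np.hstack([a,b]),(800,300)))
def one(n,z):
    r=optics.pinpoint(w,n); return ray(w,r[0]['pixel'],z) if r else None
t=one('pointer_tip',53);g=one('tall_peg_top',66)
print(t,g,None if t is None or g is None else np.hypot(*(t-g)[:2]))
for n,z in (('lever_post',70),('lock_top',53),('beaker_100',0),('stopper_1',0)): print(n,one(n,z))
r=optics.pinpoint(q,'lock_top');print('lock px scene',r[:1],'expect home/up',proj(q,[573,250.5,53]),proj(q,[573,250.5,61]))
s=readout.state();print(s['t'],s['tool_pos'],s['wrist_force'])
```

```text
[646.28961591 140.4730844   53.        ] None None
lever_post [519.79993503 190.69070927  70.        ]
lock_top [573.902022   254.73334863  53.        ]
beaker_100 [784.6167457  127.10974123   0.        ]
stopper_1 [442.09033166  72.91607547   0.        ]
lock px scene [{'pixel': [251.3, 268.1], 'conf': 0.55}] expect home/up [268.68720535 250.90149594] [268.54144576 246.47370806]
19.25 [433.31501636 454.24729252 151.54543788] [-0.66951664 -0.12369303  1.24188024]
```

View pics/d9.png

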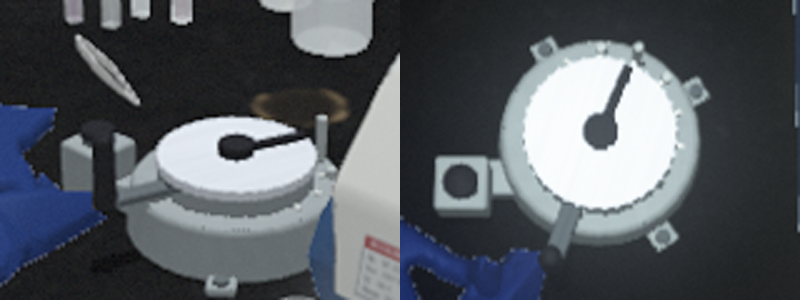

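The pointer stands at the tall peg, the lever is at rest, and the lock knob's pixel row of 251.3 matches the home position. Both bystanders read within about 4 mm of their starting positions, close to camera accuracy.

```bash
python3 -c "
from plant import manip
print(manip.job_done())"
```

```text
the job is handed in; nothing more can be done
None
```

The filter changer is set: the dial's pointer stands at the tall peg and the lock plunger is fully down. I handed the job in at about 19 s of robot time.

- **Dial:** I gave the lever three full strokes, feeling the end stop each time at about 15–16 N and letting it spring back fully. I checked the pointer by camera after each stroke. It ended in notch 3, within 1–2 pixels of where the scene picture should show it.
- **Lock:** I pushed the plunger down until it met its rigid stop, at about 23–24 N including sideways force. Afterwards the knob sat at row 251.3 in the scene picture, against 250.9 expected for fully home and 246.5 for up.
- **Final look:** The lever was back at rest, the robot was clear of everything, and the beaker and stopper read within about 4 mm of their starting positions.

**Checks that failed or disagreed:**
- The network did not find the tall peg in the last top picture, so I have no direct pointer-to-peg distance. The pointer's place rests on the pictures and the scene-view check.
- The networks' scene-view pointer angles read 0.3–0.8 notch too high. The top view gave 1.1 and 1.98 notches after the first two strokes, and that matched the pictures.

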